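# Hang a wet plaque in the notch of the drying rail

## Robot

A 6-joint arm with a two-finger parallel gripper is mounted at the origin on the work surface. World frame = base frame: x ahead of the robot, y to its left, z up, the work surface at z = 0. Lengths are in mm, angles in rad, forces in N, time in s.
With the tool pointing down it reaches from about 400 to 925 mm from the base axis. Payload 12.5 kg.
Tool frame: the origin (TCP) lies midway between the tips of the shut fingers; the grasp point (between the pads) lies 19 mm behind it (env.tcp_to_grasp is the distance from the TCP to the grasp point, in mm); z points along the fingers, y is the line along which they close (so a half turn about z gives the same grasp; the last joint's range is limited). The gripper opens to 95 mm and grips with 3 to 60 N. Pads are 20 mm wide; open, the fingers measure 119 mm over their backs; the gripper's body (75 mm by 180 mm) begins 59 mm behind the grasp point.
Start: joints at [-1.434, 0.491, 1.559, -0, 1.092, -0.106], TCP at [150.286, -606.68, 214.661] pointing down, gripper open.
Joint ranges: [-3.1, 3.1], [-0.84, 2.19], [0.05, 2.79], [-1.13, 4.28], [0.06, 2.93], [-2.69, 2.69]. Speed limits (rad/s): [2.22, 2.22, 2.79, 3.14, 3.14, 3.14].

## Interface

Orientations are given as [roll, pitch, yaw] about the fixed x, y, z axes, in that order (R = Rz(yaw) Ry(pitch) Rx(roll)).
In Python, from cell import env gives the robot as it stands. The module is installed in compiled form; this text tells all that it offers.
- The arm moves only by the tool step_arm, never from a script. Its argument "plan" is a list that holds one entry, the list of rows, each a list of 5 numbers: the shift along the tool's x, y, z in mm, then the turn about the tool's z in degrees, then the opening, from -1 (shut) to 1 (fully open). A call has 1 to 8 rows; each row is the pose to reach, as a shift and turn from the pose commanded when the call began, along the tool's axes at that moment; what a row does not reach only later rows make up. A row lasts 1/12 s, in which the tool goes at most 41.7 mm and 7.16 degrees, less where a joint would pass 70% of its speed; a pose out of reach is approached as far as the arm can. A call with a gripper value outside its range is refused whole. The fingers move at their own pace and stop on an object; the grip force is fixed at half the most. Time passes only in rows, so rows that repeat a pose let the fingers close. It gives the time, the measured TCP pose, the force, the opening and the grip force at its end, in the units of the state.
- env.state(): the state, without advancing time (a new reading comes with each control period).
- env.read_camera(name): name is "side" or "top" or "wrist"; returns the picture (480x640x3 uint8, blue, green, red); there is no depth.
- env.get_calibration(name): a dict with "K" (3x3 intrinsics, pixels), "extrinsics" (4x4, takes a point from world to camera coordinates). Camera axes: x right, y up, looking along -z (the intrinsics and any distortion apply to the point x, -y, -z); pixel columns grow to the right and rows downward; lengths in mm; the calibration is good to about 2 mm. The wrist camera is an equidistant fisheye: a pixel r from the principal point sees the ray r / f radians off the axis. A picture is of the moment at which its call begins: read the wrist's pose just before it. get_calibration takes no time and is no camera call; for the wrist camera it gives the pose at the moment of the call.
- env.job_done(): hands the job in; it is judged then, once.
The state is a dict: "t": time; "joints": joint angles; "qvel": joint speeds; "tau": joint torques, N m; "eef_pos": TCP position; "tcp_rot": TCP orientation; "ft_force": force on the tool from outside, world axes, zero at the start; "moment": the same for the moment, N m; "opening": opening from 0.0 (shut) to 1.0 (fully open); "grip_force": force on a finger pad.
Only numpy, scipy, OpenCV 4.12 (cv2) and the standard library are available. Lean on these libraries where they do the work, as an engineer would, in place of code of your own. Each camera call takes 0.05 s, during which the arm holds its last target. There are 200 camera calls.

## Task

Take the freshly glazed blue plaque with the yellow flower (it has a green tab to hold it by) out of its stand and hang it on the drying rail between the two plaques already there, flower side the same way as their painted sides (to the robot), with its hook down in the notch of the orange trim so that it cannot creep along. Lower it through the gap without shifting its two neighbours, leave the white plaque in the other stand alone, and let go, leaving all three hanging quietly.

Things in the scene. Friction and masses are not known exactly. Their poses are not given: they have to be found in the camera images.
- rail: Fixed drying rail: a straight level bar 20 mm thick, 400 mm long, with an orange plastic trim on top, on two dark posts 207 mm either side of its middle. Origin on the table under the bar's middle; y along the bar, x across it (-x is the robot's side), z up. Trim as thick as the bar, its flat top 150 mm above the table.
- rail_mid (a point): Middle of the rail's flat top (150 mm up), same axes. The orange trim has one notch, 21 mm wide along y, 8 mm deep (floor 142 mm up), between the neighbours. Its place is not given: its middle lies anywhere within 16 mm of this point along the bar (at least 90 mm from either neighbour's seat point). It shows as a gap in the trim, or is felt: a hook lowered on the flat trim stops 8 mm higher than in it.
- plaque_grip (a point): Middle of the green grip tab (12 mm thick in x, 36 wide in y, 34 high) of the wet plaque to be hung, 140-260 g: blue tile, yellow flower, on a steel hook. Tile's lower edge 138 mm below this point. Own x across the tile (flower side -x), y along its width, z up. Starts in a stand's slot, upright or leaning a few degrees.
- plaque_seat (a point): 32 mm below plaque_grip, same axes: middle of the underside of the wet plaque's hook bridge, which rests on the rail. The hook is an inverted U, 16 mm wide in y, throat 26 mm in x; a neck 16 mm wide in y joins it to the tab, 15 mm up. Steel back plate (+x, 30 mm wide, 5 thick) reaches 45 mm down; front leg (-x) carries the tile. It hangs upright by its own balance.
- plaque_tile (a point): Middle of the wet plaque's tile (84 wide in y, 76 high, 8 mm thick), 68 mm below and 16 mm to -x of plaque_seat.
- striped_seat (a point): The same hook point of the striped neighbour (on either side of the gap): a loose white tile with blue stripes on an identical hook with a black tab, hung on the flat trim. Its tab's top is 49 mm above this point.
- striped_tile (a point): Middle of the striped neighbour's tile (84 wide, 76 high, 8 mm thick).
- dotted_seat (a point): The same hook point of the dotted neighbour (on either side of the gap): a loose terracotta tile with red dots on an identical hook with a black tab, hung on the flat trim. Its tab's top is 49 mm above this point.
- dotted_tile (a point): Middle of the dotted neighbour's tile (84 wide, 76 high, 8 mm thick).
- plaque_stand: Fixed light-wood stand holding the wet plaque, 80 x 100 mm, 38 mm high, slot along y 11 mm wide, 26 mm deep; origin on the table, slot's middle 16 mm to -x of it. A like stand nearby holds an all-white plaque with a white tab.
- spare_tile (a point): Middle of the all-white tile in the other stand (84 wide, 76 high, 8 mm thick); the middle of its white tab is 100 mm higher and 16 mm to its +x.
Not all that is in view belongs to the job. Leave any turquoise look-alike of the part that bears plaque_grip alone.

How it is judged:
By the outcome, as a careful person would: the job done as asked, in the order asked, and still so for the second after the job is handed in, with the robot touching nothing.
It also fails if it takes over 72 s, if anything falls off the work surface, if the arm or the gripper's body presses on something with over 40 N, if the wrist force passes 120 N, or if a joint passes its speed limit or range.

## Working session

There is one attempt and no reset: what is moved stays moved. The work goes in short steps, Python scripts to look and compute and a tool call to move; the robot and the scene stay as the last step left them, time stands still between calls to the robot, and variables do not carry over. Pictures are saved under pics/ and viewed, at most 10 in all, crops included, and the job is handed in when it is done.

Besides the shell and the picture viewer there is one more tool, called after "Request:" as name(argument=value, ...), one argument or row to a line, values as JSON. step_arm: Moves the arm, as the interface text tells. Its arguments: {"type":"object","properties":{"plan":{"type":"array"}},"required":["plan"]}

```bash
mkdir -p pics; python3 - <<'E'
from cell import env
import cv2,numpy as np
for n in("side","top"):
    im=env.read_camera(n); cv2.imwrite(f"pics/{n}0.png",im)
    c=env.get_calibration(n); print(n,np.round(c["K"],1).tolist(),np.round(c["extrinsics"],3).tolist(),[k for k in c])
print(env.state())
E
```

```text
side [[460.3, 0.0, 321.7], [0.0, 460.3, 232.3], [0.0, 0.0, 1.0]] [[-0.838, -0.546, -0.021, 339.312], [0.396, -0.634, 0.664, -259.589], [-0.376, 0.548, 0.747, -851.986], [0.0, 0.0, 0.0, 1.0]] ['K', 'extrinsics']
top [[479.7, 0.0, 318.8], [0.0, 479.7, 242.5], [0.0, 0.0, 1.0]] [[-0.007, -1.0, -0.026, 2.021], [0.997, -0.009, 0.075, -409.707], [-0.075, -0.026, 0.997, -903.142], [0.0, 0.0, 0.0, 1.0]] ['K', 'extrinsics']
{'t': 0.1, 'joints': array([-1.43358063e+00,  4.91478506e-01,  1.55938855e+00, -1.44064937e-05,
        1.09172935e+00, -1.05611358e-01]), 'qvel': array([-3.71066779e-04, -2.71441933e-03, -8.73425017e-04,  1.73969900e-04,
       -9.70662708e-05, -3.65250311e-04]), 'tau': array([ 4.04712730e-03, -6.13619399e+01, -2.58606970e+01,  6.94154506e-02,
        4.70322522e-02, -5.81970312e-05]), 'eef_pos': array([ 150.26084285, -606.4382813 ,  214.13308381]), 'tcp_rot': array([-3.14059315e+00, -9.31037945e-05,  2.42833650e-01]), 'ft_force': array([-0.40700493, -0.06412777, -0.25882986]), 'moment': array([-0.06203685,  0.02929001,  0.00166754]), 'grip_force': 0.0, 'opening': 1.003641559671512}
```

View pics/side0.png

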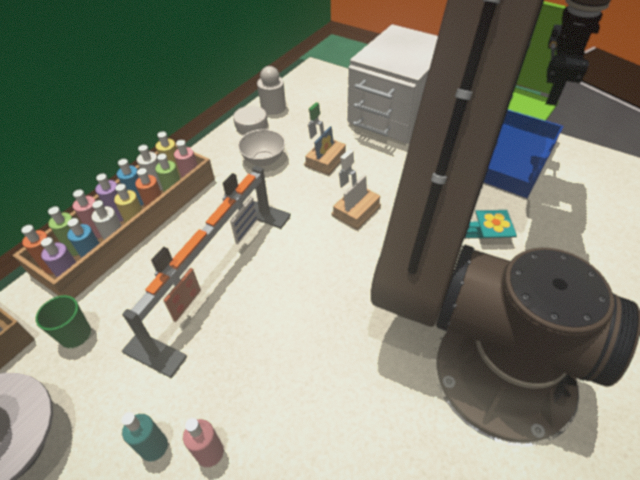

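View pics/top0.png

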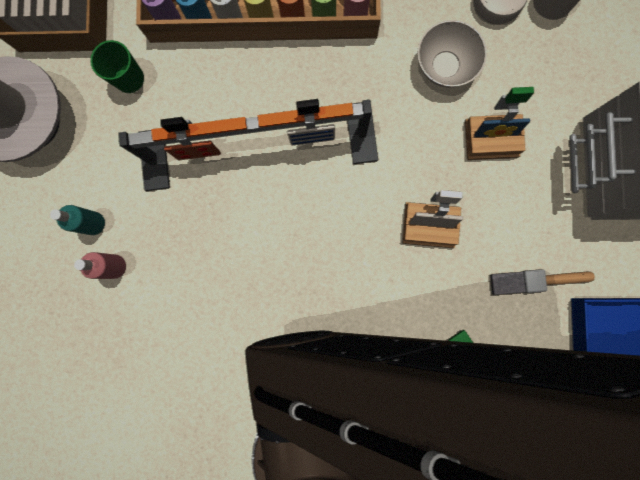

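The top view shows the rail at (120–370, 100–190) with a grey gap in the trim near (253,123). Possible targets:
- Green tab with a blue flower tile in a stand: top (518,95), side (314,110).
- White plaque in the other stand: top (448,197).
- Turquoise flower look-alike lying flat: side (495,222), partly hidden in the top view at (460,338).

By the description, the target is the one at (518,95). I'll check it in a crop.

```bash
cat > h.py <<'E'
from cell import env
import cv2,numpy as np
from scipy.optimize import least_squares
def cal(n):
    c=env.get_calibration(n); return np.array(c["K"]),np.array(c["extrinsics"])
def proj(n,p):
    K,E=cal(n); q=E[:3,:3]@p+E[:3,3]; v=K@np.array([q[0],-q[1],-q[2]]); return v[:2]/v[2]
def ray(n,px):
    K,E=cal(n); d=np.linalg.solve(K,[px[0],px[1],1]); d=E[:3,:3].T@np.array([d[0],-d[1],-d[2]])
    return -E[:3,:3].T@E[:3,3],d
def atz(n,px,z):
    o,d=ray(n,px); return o+d*(z-o[2])/d[2]
def tri(a,b):
    r=least_squares(lambda p:np.r_[proj("side",p)-a,proj("top",p)-b],[500,0,100.]); return r.x,np.abs(r.fun).max()
E
python3 - <<'E'
from h import *
t=cv2.imread("pics/top0.png"); s=cv2.imread("pics/side0.png")
f=lambda im,x,y,w,h,W,H:cv2.resize(im[y:y+h,x:x+w],(W,H),interpolation=cv2.INTER_CUBIC)
a=f(t,115,90,267,67,800,200)          # x3, 
b=f(t,460,80,80,80,400,400)           # x5
c=f(s,295,95,80,80,400,400)           # x5
cv2.imwrite("pics/crop1.png",np.vstack([a,np.hstack([b,c])]))
E
```

```text
(no output)
```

View pics/crop1.png

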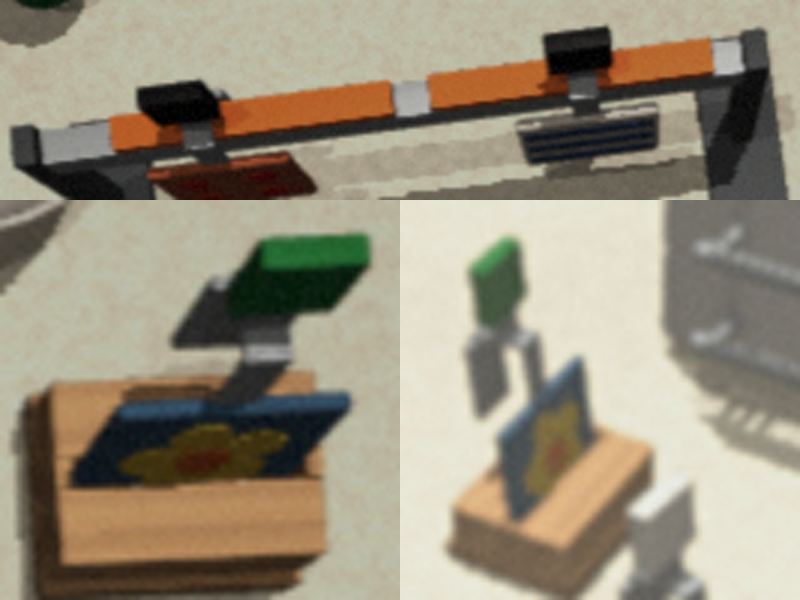

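The crop confirms the target: a blue tile with a yellow flower and a green tab, in its own stand. The notch is the grey gap at top pixel (252,123).

```bash
python3 - <<'E'
from h import *
np.set_printoptions(precision=1,suppress=True)
A=lambda x,y:(115+x/2.996,90+y/2.985)
B=lambda x,y:(460+x/5,80+(y-200)/5)
print("cam",ray("top",(0,0))[0],ray("side",(0,0))[0])
print("grip",*tri((314.4,111.4),(520,95)))
print("tile top edge z88",atz("top",B(125,405),88),atz("top",B(350,395),88))
print("tab top z167",atz("top",B(262,238),167),atz("top",B(368,235),167))
l,r=atz("top",A(111.5,134),150),atz("top",A(713,57),150)
print("orange ends",l,r,"yaw deg",np.degrees(np.arctan2(-(l-r)[0],(l-r)[1])))
print("notch top edges",atz("top",A(393,100.5),150),atz("top",A(429,95.5),150),"floor c",atz("top",A(411,98),142))
print("post ends z150",atz("top",A(25,143),150),atz("top",A(755,50),150))
print("neighbour tabs top front/back L",[atz("top",A(*p),199) for p in[(138,90),(205,83)]],"R",[atz("top",A(*p),199) for p in[(545,36),(609,29)]])
print("spare tab",atz("top",(450,194),167))
E
```

```text
cam [341.1 -24.9 930.9] [ 66.8 487.8 816.1]
grip [ 643.5 -340.3  145.3] 0.6324514537870414
tile top edge z88 [ 618.5 -300.3   88. ] [ 620.9 -379.6   88. ]
tab top z167 [ 647.1 -320.2  167. ] [ 647.5 -354.2  167. ]
orange ends [582.9 273.7 150. ] [621.7 -62.9 150. ] yaw deg 6.584371578761388
notch top edges [599.7 115.5 150. ] [602.2  95.4 150. ] floor c [603.6 106.8 142. ]
post ends z150 [578.4 322.5 150. ] [625.3 -86.3 150. ]
neighbour tabs top front/back L [array([591.2, 241.3, 199. ]), array([594.4, 205.9, 199. ])] R [array([616.8,  27. , 199. ]), array([620. ,  -6.5, 199. ])]
spare tab [ 474.2 -215.2  167. ]
```

```bash
python3 - <<'E'
from h import *
np.set_printoptions(precision=1,suppress=True)
for a,b in(((375,88),(612,145)),((375,131),(574,163)),((350,67),(600,98))): print(*tri(a,b))
for z in(200,300): print(atz("side",(350,67),z),atz("side",(418,75),z))
E
```

```text
[ 546.8 -469.6  175.5] 1.2382703575694904
[ 550.  -482.7   33. ] 3.191040204016076
[ 595.8 -415.5  245.5] 2.866364723488118
[ 630.9 -490.4  200. ] [ 461.7 -544.9  200. ]
[ 539.4 -331.6  300. ] [ 397.6 -377.2  300. ]
```

Request:
step_arm(
  plan=[
    [[0,0,-40,7,1],[0,0,-80,14,1],[0,0,-120,21,1],[0,0,-150,28,1],[0,0,-180,35,1],[0,0,-180,42,1],[0,0,-180,49,1],[0,0,-180,56,1]],
  ],
)

```text
t: 0.77
eef_pos: [150.3, -606.6, 394.8]
tcp_rot: [3.141, -0.0, -0.741]
ft_force: [-0.5, 0.4, -0.3]
opening: 1.002
grip_force: 0.0
```

Request:
step_arm(
  plan=[
    [[13,-38,0,-7,1],[26,-76,0,-14,1],[39,-114,0,-21,1],[52,-151,0,-28,1],[65,-189,0,-35,1],[78,-227,0,-42,1],[91,-265,0,-49,1],[104,-302,0,-57,1]],
  ],
)

```text
t: 1.43
eef_pos: [431.4, -450.8, 394.5]
tcp_rot: [-3.141, 0.0, 0.252]
ft_force: [-0.6, -0.4, -0.4]
opening: 0.997
grip_force: 0.0
```

Request:
step_arm(
  plan=[
    [[33,-8,0,-7,1],[66,-16,0,-14,1],[99,-24,0,-21,1],[132,-32,0,-28,1],[165,-40,0,-35,1],[198,-48,0,-42,1],[230,-56,0,-49,1],[230,-56,0,-57,1]],
  ],
)

```text
t: 2.1
eef_pos: [643.4, -338.5, 392.7]
tcp_rot: [-3.14, -0.002, 1.236]
ft_force: [-1.8, 0.2, -1.1]
opening: 0.996
grip_force: 0.0
```

Request:
step_arm(
  plan=[
    [[0,0,25,-7,1],[0,0,50,-14,1],[0,0,75,-20,1],[0,0,100,-20,1],[0,0,115,-20,1],[0,0,115,-20,1]],
  ],
)

```text
t: 2.6
eef_pos: [638.4, -341.4, 275.4]
tcp_rot: [-3.136, -0.004, 1.575]
ft_force: [0.5, 0.5, -0.6]
opening: 1.001
grip_force: 0.0
```

```bash
python3 - <<'E'
from h import *
np.set_printoptions(precision=3,suppress=True)
c=env.get_calibration("wrist"); im=env.read_camera("wrist"); cv2.imwrite("pics/w1.png",im)
print(c, env.state()["eef_pos"],env.state()["tcp_rot"])
np.savez("w1.npz",K=c["K"],E=c["extrinsics"])
t=env.read_camera("top"); cv2.imwrite("pics/top1.png",t); cv2.imwrite("pics/side1.png",env.read_camera("side"))
E
```

```text
{'K': array([[371.648,   0.   , 319.176],
       [  0.   , 371.648, 239.234],
       [  0.   ,   0.   ,   1.   ]]), 'extrinsics': array([[   1.   ,    0.004,   -0.007, -633.63 ],
       [  -0.005,    0.967,   -0.254,  377.457],
       [   0.006,    0.254,    0.967, -366.368],
       [   0.   ,    0.   ,    0.   ,    1.   ]])} [ 638.969 -341.77   277.903] [-3.139 -0.002  1.575]
```

View pics/w1.png

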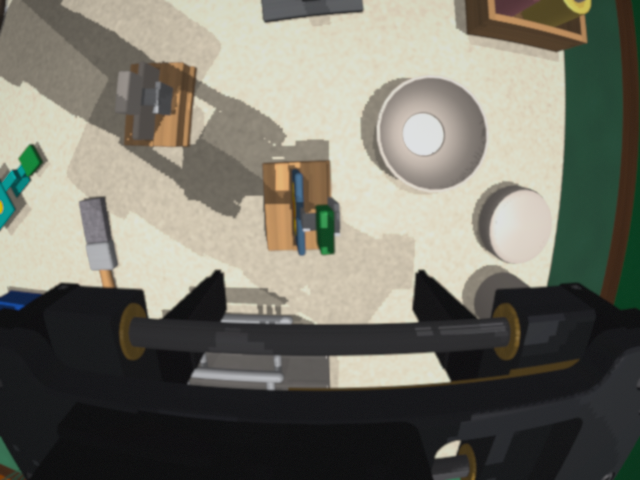

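The wrist view shows the green tab at (325,230), the blue tile at (299,212) and the stand at (297,205). I'll segment the tab for accuracy.

```bash
cat >> h.py <<'E'
def wray(K,E,px):
    v=np.array([px[0]-K[0,2],px[1]-K[1,2]])/K[0,0]; r=np.hypot(*v)+1e-12
    d=np.array([*(v/r*np.sin(r)),np.cos(r)]); return -E[:3,:3].T@E[:3,3],E[:3,:3].T@np.array([d[0],-d[1],-d[2]])
def watz(K,E,px,z):
    o,d=wray(K,E,px); return o+d*(z-o[2])/d[2]
E
python3 - <<'E'
from h import *
np.set_printoptions(precision=1,suppress=True)
w=np.load("w1.npz");K,E=w["K"],w["E"]
im=cv2.imread("pics/w1.png"); print("cam",wray(K,E,(320,240))[0])
hsv=cv2.cvtColor(im,cv2.COLOR_BGR2HSV)
m=cv2.inRange(hsv,(45,120,25),(80,255,255)); m[:150]=0;m[300:]=0;m[:,:280]=0;m[:,360:]=0
ys,xs=np.nonzero(m);print("px",xs.min(),xs.max(),ys.min(),ys.max(),cv2.minAreaRect(np.c_[xs,ys].astype(np.float32)))
for z in(167,133):print(z,[watz(K,E,p,z) for p in((xs.min(),ys.min()),(xs.max(),ys.min()),(xs.min(),ys.max()),(xs.max(),ys.max()))])
c=im[150:270,250:350]; b=cv2.resize(c,(500,600),interpolation=cv2.INTER_CUBIC)
s=cv2.imread("pics/side1.png"); t=cv2.imread("pics/top1.png")
d=cv2.resize(s[90:190,285:335],(300,600),interpolation=cv2.INTER_CUBIC)
cv2.imwrite("pics/crop2.png",np.hstack([b,d]))
# blue tile top edge
E
```

```text
cam [ 637.8 -269.4  445.9]
px 317 333 206 253 ((325.0, 229.5), (47.0, 16.0), 90.0)
167 [array([ 634.4, -316.7,  167. ]), array([ 646.5, -316.6,  167. ]), array([ 634.4, -354. ,  167. ]), array([ 647. , -353.9,  167. ])]
133 [array([ 633.9, -322.4,  133. ]), array([ 647.6, -322.4,  133. ]), array([ 634. , -364.3,  133. ]), array([ 648.1, -364.2,  133. ])]
```

View pics/crop2.png

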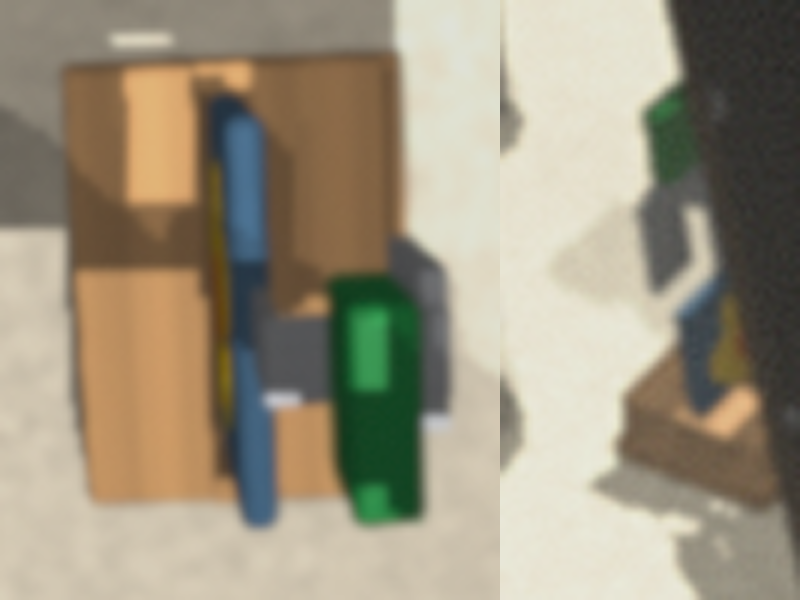

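The tab is centred near (641,-336), with yaw about 2°.

Request:
step_arm(
  plan=[
    [[5,2,30,-2,1],[5,2,60,-2,1],[5,2,90,-2,1],[5,2,115,-2,1],[5,2,130,-2,1],[5,2,140,-2,1],[5,2,142,-2,1],[5,2,142,-2,1]],
  ],
)

```text
t: 3.42
eef_pos: [641.8, -337.3, 138.5]
tcp_rot: [3.141, 0.001, 1.61]
ft_force: [1.0, -0.1, -0.6]
opening: 0.999
grip_force: 0.0
```

Request:
step_arm(
  plan=[
    [[0,0,0,0,0.2],[0,0,0,0,-0.4],[0,0,0,0,-1],[0,0,0,0,-1],[0,0,0,0,-1],[0,0,0,0,-1],[0,0,0,0,-1],[0,0,0,0,-1]],
  ],
)

```text
t: 4.08
eef_pos: [641.3, -337.0, 137.6]
tcp_rot: [-3.142, 0.0, 1.61]
ft_force: [-0.6, -0.2, -0.5]
opening: 0.494
grip_force: 0.0
```

Request:
step_arm(
  plan=[
    [[0,0,0,0,-1],[0,0,0,0,-1],[0,0,0,0,-1],[0,0,0,0,-1],[0,0,0,0,-1],[0,0,0,0,-1],[0,0,0,0,-1],[0,0,0,0,-1]],
  ],
)

```text
t: 4.75
eef_pos: [640.9, -337.1, 137.7]
tcp_rot: [-3.141, -0.0, 1.61]
ft_force: [-4.2, 0.8, 3.3]
opening: 0.148
grip_force: 29.6
```

Request:
step_arm(
  plan=[
    [[0,0,0,0,-1],[0,0,0,0,-1],[0,0,-5,0,-1],[0,0,-10,0,-1],[0,0,-15,0,-1],[0,0,-20,0,-1],[0,0,-25,0,-1],[0,0,-30,0,-1]],
  ],
)

```text
t: 5.42
eef_pos: [641.9, -337.1, 168.3]
tcp_rot: [3.14, 0.001, 1.61]
ft_force: [-4.2, 0.3, -1.9]
opening: 0.122
grip_force: 30.0
```

Request:
step_arm(
  plan=[
    [[0,0,-15,0,-1],[0,0,-40,0,-1],[0,0,-70,0,-1],[0,0,-100,0,-1],[0,0,-130,0,-1],[0,0,-155,0,-1],[0,0,-167,0,-1],[0,0,-172,0,-1]],
  ],
)

```text
t: 6.08
eef_pos: [642.4, -337.1, 343.6]
tcp_rot: [3.135, 0.003, 1.61]
ft_force: [0.3, 0.1, -2.7]
opening: 0.126
grip_force: 30.0
```

```bash
python3 - <<'E'
from h import *
np.set_printoptions(precision=3,suppress=True)
c=env.get_calibration("wrist"); im=env.read_camera("wrist"); s=env.state(); print(s["eef_pos"],s["tcp_rot"],s["ft_force"],s["opening"],s["joints"])
np.savez("w2.npz",K=c["K"],E=c["extrinsics"]); cv2.imwrite("pics/w2.png",im)
S=env.read_camera("side")
a=cv2.resize(im[170:320,220:420],(533,400),interpolation=cv2.INTER_CUBIC)
b=cv2.resize(S[0:240,200:360],(267,400),interpolation=cv2.INTER_CUBIC)
cv2.imwrite("pics/crop3.png",np.hstack([a,b]))
E
```

```text
[ 642.212 -337.013  342.717] [3.137 0.003 1.61 ] [-0.697  0.062 -1.179] 0.12303807231551898 [-0.574  0.566  1.088  0.001  1.482 -0.614]
```

View pics/crop3.png

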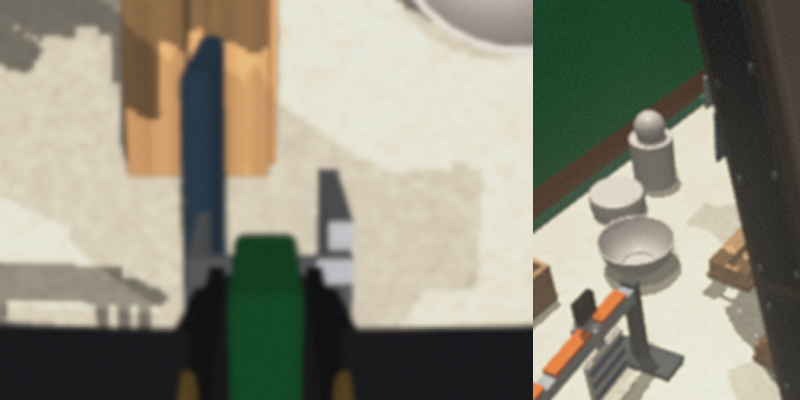

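Request:
step_arm(
  plan=[
    [[15,-1,0,0,-1],[40,-3,0,-1,-1],[72,-5,0,-2,-1],[106,-7,0,-3,-1],[140,-9,0,-4,-1],[174,-11,0,-4.3,-1],[208,-13,0,-4.3,-1],[242,-15,0,-4.3,-1]],
  ],
)

```text
t: 6.85
eef_pos: [616.4, -94.0, 338.3]
tcp_rot: [-3.141, -0.001, 1.685]
ft_force: [0.4, 0.0, -2.3]
opening: 0.128
grip_force: 30.0
```

Request:
step_arm(
  plan=[
    [[34,0,0,0,-1],[68,1,0,0,-1],[98,1,0,0,-1],[122,2,0,0,-1],[140,2,0,0,-1],[150,3,0,0,-1],[154,3,0,0,-1],[154,3,0,0,-1]],
  ],
)

```text
t: 7.52
eef_pos: [602.4, 57.9, 339.0]
tcp_rot: [-3.141, -0.0, 1.686]
ft_force: [-1.0, 0.1, -1.1]
opening: 0.124
grip_force: 30.0
```

```bash
python3 - <<'E'
from h import *
np.set_printoptions(precision=3,suppress=True)
w=np.load("w2.npz")
for r,z in((88.5,342.7-5),(108.7,342.7+29)): print("tab +y end",watz(w["K"],w["E"],(319.6,170+r),z))
c=env.get_calibration("wrist"); im=env.read_camera("wrist"); s=env.state(); print(s["t"],s["eef_pos"],s["tcp_rot"],s["ft_force"],s["opening"])
np.savez("w3.npz",K=c["K"],E=c["extrinsics"]); cv2.imwrite("pics/w3.png",im)
cv2.imwrite("pics/crop4.png",cv2.resize(im[20:320,120:520],(800,600),interpolation=cv2.INTER_CUBIC))
E
```

```text
tab +y end [ 640.531 -321.487  337.7  ]
tab +y end [ 640.237 -319.087  371.7  ]
7.5667 [602.498  57.172 339.133] [-3.141  0.     1.685] [-0.056  0.471 -1.905] 0.12034205430828918
```

View pics/crop4.png

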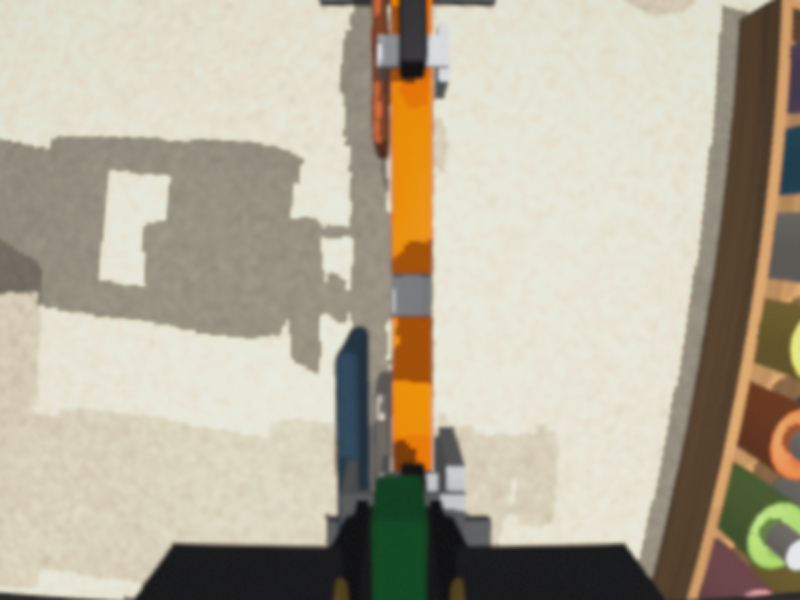

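The rail is parallel to the image's vertical. The notch is at crop rows 273–317, cols 391–433, and the held tab is centred at col 400.

```bash
python3 - <<'E'
from h import *
np.set_printoptions(precision=1,suppress=True)
w=np.load("w3.npz"); K,E=w["K"],w["E"]
P=lambda x,y,z:watz(K,E,(120+x/2,20+y/2),z)
print("cam",wray(K,E,(320,240))[0])
n1,n2=P(412,273,150),P(412,317,150); print("notch",n1,n2,(n1+n2)/2,np.linalg.norm(n1-n2))
for r in(100,200,295,440): print("rail edges",P(391,r,150),P(433,r,150))
print("tab +y end",P(400,476,334),P(400,530,368))
t=np.array([602.5,57.2]); y=1.685; X=np.array([np.cos(y),np.sin(y)]);Y=np.array([np.sin(y),-np.cos(y)])
d=((n1+n2)/2)[:2]-t; print("tool delta to notch",X@d,Y@d)
for p in(P(400,476,334),): print("tab end in tool",X@(p[:2]-t),Y@(p[:2]-t))
print("black tabs",P(412,76,199),P(412,466,199))
E
```

```text
cam [592.9 130.  509.3]
notch [600.3 117.1 150. ] [602.7  95.9 150. ] [601.5 106.5 150. ] 21.375439333816086
rail edges [580.6 200.  150. ] [600.5 202.3 150. ]
rail edges [586.2 151.1 150. ] [606.1 153.4 150. ]
rail edges [591.4 105.4 150. ] [611.5 107.7 150. ]
rail edges [599.6  33.5 150. ] [620.5  36.  150. ]
tab +y end [599.4  74.  334. ] [599.5  73.3 368. ]
tool delta to notch 49.10503497964563 4.624764780676611
tab end in tool 17.059018463373544 -1.141572854693144
black tabs [589.7 201.8 199. ] [609.1  36.1 199. ]
```

Request:
step_arm(
  plan=[
    [[8,1,0,0,-1],[22,2,5,0,-1],[36,4,15,0,-1],[46,5,28,0,-1],[50,5,40,0,-1],[50,5,48,0,-1],[50,5,50,0,-1],[50,5,50,0,-1]],
  ],
)

```text
t: 8.23
eef_pos: [601.5, 108.0, 288.8]
tcp_rot: [-3.14, 0.0, 1.685]
ft_force: [-0.5, -0.6, -2.2]
opening: 0.124
grip_force: 30.0
```

```bash
python3 - <<'E'
from h import *
np.set_printoptions(precision=3,suppress=True)
c=env.get_calibration("wrist"); im=env.read_camera("wrist"); s=env.state(); print(s["t"],s["eef_pos"],s["tcp_rot"],s["ft_force"],s["opening"])
np.savez("w4.npz",K=c["K"],E=c["extrinsics"]); cv2.imwrite("pics/w4.png",im)
S=env.read_camera("side");T=env.read_camera("top");cv2.imwrite("pics/side4.png",S);cv2.imwrite("pics/top4.png",T)
cv2.imwrite("pics/crop5.png",np.hstack([cv2.resize(im[110:310,270:370],(300,600),interpolation=cv2.INTER_CUBIC),cv2.resize(S[110:350,110:310],(500,600),interpolation=cv2.INTER_CUBIC)]))
E
```

```text
8.2833 [601.759 107.792 289.558] [-3.141  0.     1.685] [ 0.71   0.274 -1.482] 0.12326788281857645
```

View pics/crop5.png

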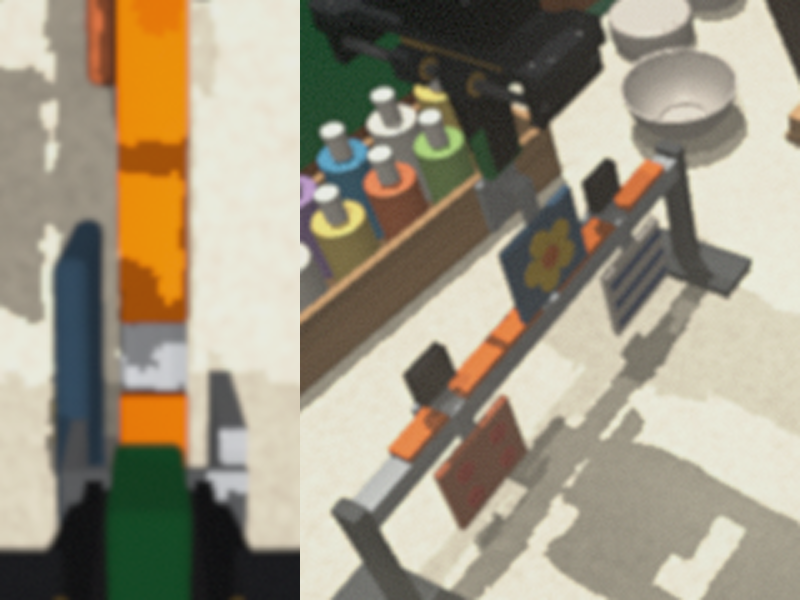

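The held tile and hook straddle the rail in the view: rail cols 118–187, notch rows 323–393, tab cols 112–188. The neighbours are undisturbed.

```bash
python3 - <<'E'
from h import *
np.set_printoptions(precision=1,suppress=True)
w=np.load("w4.npz"); K,E=w["K"],w["E"]
t=np.array([601.76,107.8]); y=1.685; X=np.array([np.cos(y),np.sin(y)]);Y=np.array([np.sin(y),-np.cos(y)])
def P(x,r,z):
    p=watz(K,E,(270+x/3,110+r/3),z); d=p[:2]-t; return np.array([X@d,Y@d])
print("rail L/R at notch",P(118,360,150),P(187,360,150))
print("notch edges",P(152,323,150),P(152,393,150))
print("tab lower +y edge",P(116,447,285),P(186,447,285)," upper",P(108,514,319),P(190,514,319))
print("tile bottom back corner (z165)",P(102,225,163),"tile back top +y",P(102,262,240), "front",P(55,262,240))
print("back plate bottom z225 inner/outer",P(209,372,225),P(234,372,225))
E
```

```text
rail L/R at notch [ -1.3 -10.5] [-1.3  9.1]
notch edges [ 9.4 -0.8] [-11.1  -0.8]
tab lower +y edge [16.4 -6.9] [16.4  4.6]  upper [17.9 -7. ] [18.   4.1]
tile bottom back corner (z165) [ 38.8 -14.2] tile back top +y [ 40.3 -10.9] front [ 40.3 -20.2]
back plate bottom z225 inner/outer [14.  11.4] [14.  16.9]
```

Request:
step_arm(
  plan=[
    [[0,0,12,0,-1],[0,0,26,0,-1],[0,0,42,0,-1],[0,0,58,0,-1],[0,0,74,0,-1],[0,0,88,0,-1],[0,0,98,0,-1],[0,0,104,0,-1]],
  ],
)

```text
t: 9.05
eef_pos: [601.7, 107.6, 184.9]
tcp_rot: [-3.141, 0.0, 1.684]
ft_force: [0.8, 0.5, -2.7]
opening: 0.129
grip_force: 30.0
```

Request:
step_arm(
  plan=[
    [[0,0,0,0,-1],[0,0,3,0,-1],[0,0,6,0,-1],[0,0,9,0,-1],[0,0,9,0,-1],[0,0,9,0,-1]],
  ],
)

```text
t: 9.55
eef_pos: [601.7, 107.8, 176.7]
tcp_rot: [3.141, 0.0, 1.685]
ft_force: [0.2, -0.7, -1.8]
opening: 0.126
grip_force: 30.0
```

No contact so far. The hook would stop at TCP about 170 on the flat trim, or about 162 in the notch.

Request:
step_arm(
  plan=[
    [[0,0,2,0,-1],[0,0,4,0,-1],[0,0,6,0,-1],[0,0,8,0,-1],[0,0,10,0,-1],[0,0,10,0,-1]],
  ],
)

```text
t: 10.05
eef_pos: [601.5, 107.8, 166.1]
tcp_rot: [-3.141, 0.0, 1.685]
ft_force: [0.1, 0.5, -2.4]
opening: 0.125
grip_force: 30.0
```

Request:
step_arm(
  plan=[
    [[0,0,1,0,-1],[0,0,2,0,-1],[0,0,3,0,-1],[0,0,3,0,-1]],
  ],
)

```text
t: 10.38
eef_pos: [601.8, 107.8, 164.7]
tcp_rot: [3.141, 0.0, 1.685]
ft_force: [-2.7, -0.8, 6.8]
opening: 0.125
grip_force: 30.0
```

```bash
python3 - <<'E'
from h import *
im=env.read_camera("wrist"); s=env.state(); print(s["t"],s["eef_pos"],s["ft_force"],s["moment"])
S=env.read_camera("side");T=env.read_camera("top")
cv2.imwrite("pics/w5.png",im);cv2.imwrite("pics/side5.png",S);cv2.imwrite("pics/top5.png",T)
f=lambda a,x,y,w,h,W,H:cv2.resize(a[y:y+h,x:x+w],(W,H),interpolation=cv2.INTER_CUBIC)
cv2.imwrite("pics/crop6.png",np.hstack([f(im,270,170,100,150,400,600),f(S,160,170,80,120,400,600)]))
E
```

```text
10.4333 [601.72306688 107.82826109 164.6753568 ] [-3.25759092 -1.06867969  7.34319721] [-0.07282749  0.54605436  0.03119335]
```

View pics/crop6.png

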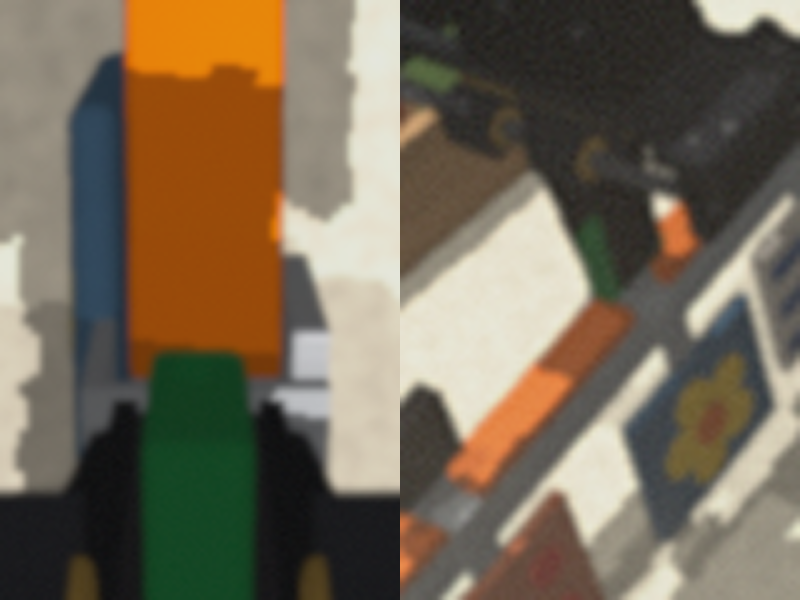

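Request:
step_arm(
  plan=[
    [[0,-0.5,-1,0,-1],[0,-1,-1,0,-1],[0,-1,-1,0,-1],[0,-1,-1,0,-1]],
  ],
)

```text
t: 10.87
eef_pos: [600.6, 107.7, 164.8]
tcp_rot: [3.141, 0.0, 1.685]
ft_force: [-1.7, -1.4, 1.3]
opening: 0.127
grip_force: 30.0
```

Request:
step_arm(
  plan=[
    [[0,0,0.5,0,-1],[0,0,1,0,-1],[0,0,1.5,0,-1],[0,0,1.5,0,-1],[0,0,1.5,0,-1]],
  ],
)

```text
t: 11.28
eef_pos: [600.7, 107.7, 164.7]
tcp_rot: [3.141, 0.0, 1.685]
ft_force: [-5.8, -0.4, 16.0]
opening: 0.128
grip_force: 30.0
```

```bash
python3 - <<'E'
from h import *
np.set_printoptions(precision=1,suppress=True)
s=env.state(); print(s["eef_pos"],s["ft_force"])
im=cv2.imread("pics/w5.png")
w=np.load("w4.npz"); K,E=w["K"],w["E"].copy()
# same tool pose as w4, lower by 289.56-164.68
R=E[:3,:3]; C=-R.T@E[:3,3]; C+=np.array([601.72,107.83,164.68])-np.array([601.76,107.79,289.56]); E[:3,3]=-R@C
t=np.array([601.72,107.83]); y=1.685; X=np.array([np.cos(y),np.sin(y)]);Y=np.array([np.sin(y),-np.cos(y)])
def P(x,r,z):
    p=watz(K,E,(270+x/4,170+r/4),z); d=p[:2]-t; return np.array([X@d,Y@d])
print("rail",P(127,200,150),P(284,200,150)," lowest visible trim row",P(205,375,150))
print("tab",P(150,355,160),P(244,355,160),P(140,440,194),P(255,440,194))
for z in (112,120):print("tile top +y corner",z,P(120,100,z),P(72,120,z))
print("bridge +y edge (hook front, row 378) at z 148,156",P(95,378,149),P(95,378,157))
E
```

```text
[600.7 107.7 164.7] [-5.8 -0.4 16. ]
rail [ 33.9 -10.6] [33.9  9.3]  lowest visible trim row [10.5 -0.7]
tab [16.5 -7.5] [16.5  4.1] [18.5 -7.4] [18.5  4.3]
tile top +y corner 112 [ 41.3 -13.4] [ 38.3 -20.7]
tile top +y corner 120 [ 42.4 -13. ] [ 39.5 -20. ]
bridge +y edge (hook front, row 378) at z 148,156 [  9.8 -15.2] [ 12.5 -14.6]
```

Request:
step_arm(
  plan=[
    [[0,0.5,-1.5,0,-1],[1,0.5,-1.5,0,-1],[2,0.5,-1.5,0,-1],[3,0.5,-1.5,0,-1],[4,0.5,-1.5,0,-1],[4,0.5,-1.5,0,-1]],
  ],
)

```text
t: 11.78
eef_pos: [601.1, 110.9, 164.7]
tcp_rot: [3.141, 0.002, 1.685]
ft_force: [-0.1, -8.2, 2.6]
opening: 0.126
grip_force: 30.0
```

Request:
step_arm(
  plan=[
    [[-2,0,0,0,-1],[-4,0,0,0,-1],[-6,0,0,0,-1],[-8,0,0,0,-1],[-8,0,0,0,-1]],
  ],
)

```text
t: 12.2
eef_pos: [601.6, 104.9, 164.7]
tcp_rot: [3.141, -0.002, 1.684]
ft_force: [-0.7, 8.3, 4.3]
opening: 0.129
grip_force: 30.0
```

Both notch walls are felt, with about 5 mm of play, so the hook is in the notch. I'll centre it, release and retreat.

Request:
step_arm(
  plan=[
    [[2,0,0,0,-1],[4,0,0,0,-1],[4,0,0,0,-1],[4,0,0,0,-1],[4,0,0,0,-0.6],[4,0,0,0,-0.4],[4,0,0,0,-0.2],[4,0,0,0,0]],
  ],
)

```text
t: 12.87
eef_pos: [600.9, 107.9, 164.2]
tcp_rot: [-3.141, -0.0, 1.685]
ft_force: [-1.3, 0.9, -0.2]
opening: 0.349
grip_force: 0.0
```

Request:
step_arm(
  plan=[
    [[0,0,0,0,0.3],[0,0,0,0,0.3],[0,0,0,0,0.3],[0,0,0,0,0.3],[0,0,0,0,0.3],[0,0,0,0,0.3]],
  ],
)

```text
t: 13.37
eef_pos: [601.2, 107.7, 164.6]
tcp_rot: [3.142, 0.0, 1.685]
ft_force: [1.0, 0.3, -0.0]
opening: 0.647
grip_force: 0.0
```

Request:
step_arm(
  plan=[
    [[0,0,-8,0,0.3],[0,0,-25,0,0.3],[0,0,-50,0,0.3],[0,0,-80,0,0.3],[0,0,-110,0,0.3],[0,0,-140,0,0.3],[0,0,-160,0,0.3],[0,0,-160,0,0.3]],
  ],
)

```text
t: 14.03
eef_pos: [602.1, 107.9, 330.0]
tcp_rot: [3.134, 0.0, 1.685]
ft_force: [0.5, -0.6, 0.8]
opening: 0.651
grip_force: 0.0
```

Request:
step_arm(
  plan=[
    [[-20,0,0,0,0.3],[-50,0,0,0,0.3],[-80,0,0,0,0.3],[-100,0,0,0,0.3],[-100,0,0,0,0.3],[-100,0,0,0,0.3],[-100,0,0,0,0.3],[-100,0,0,0,0.3]],
  ],
)

```text
t: 14.7
eef_pos: [612.4, 9.4, 324.6]
tcp_rot: [-3.141, -0.0, 1.686]
ft_force: [0.2, 0.4, -0.2]
opening: 0.651
grip_force: 0.0
```

```bash
python3 - <<'E'
from h import *
im=env.read_camera("wrist");S=env.read_camera("side")
f=lambda a,x,y,w,h,W,H:cv2.resize(a[y:y+h,x:x+w],(W,H),interpolation=cv2.INTER_CUBIC)
cv2.imwrite("pics/crop7.png",np.hstack([f(im,220,0,200,300,300,600),f(S,110,130,200,240,500,600)]))
S2=env.read_camera("side"); print(np.abs(S2[150:350,120:300].astype(int)-S[150:350,120:300]).mean())
print(env.state()["t"],env.state()["eef_pos"])
E
```

```text
1.4560185185185186
14.85 [612.45635717   9.28483849 324.65620487]
```

View pics/crop7.png

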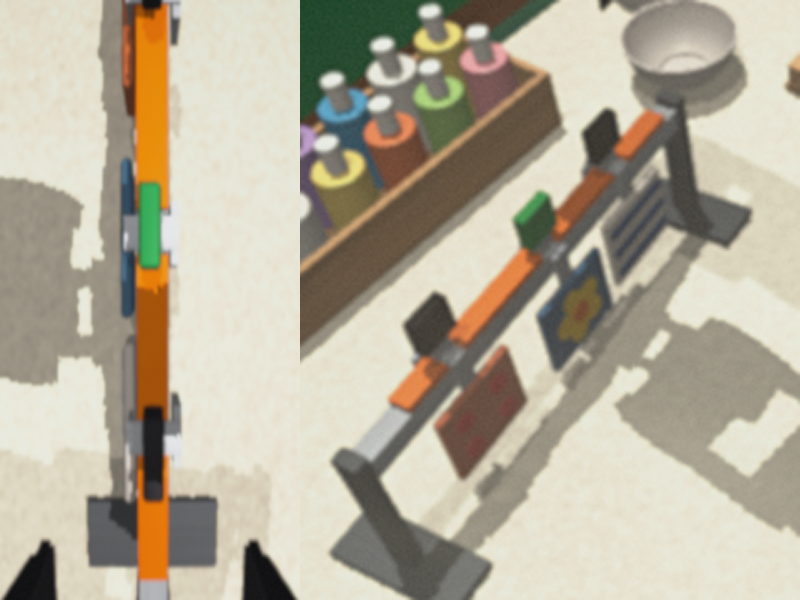

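All three hang on the rail. The green tab's hook sits in the notch with the flower towards the robot, and the neighbours look unmoved. I'll let things settle briefly, then hand in.

Request:
step_arm(
  plan=[
    [[0,0,-10,0,0.3],[0,0,-20,0,0.3],[0,0,-20,0,0.3],[0,0,-20,0,0.3],[0,0,-20,0,0.3],[0,0,-20,0,0.3],[0,0,-20,0,0.3],[0,0,-20,0,0.3]],
  ],
)

```text
t: 15.52
eef_pos: [612.5, 8.4, 344.4]
tcp_rot: [-3.141, 0.0, 1.685]
ft_force: [-0.6, -0.5, -0.2]
opening: 0.648
grip_force: 0.0
```

```bash
python3 -c "
from cell import env
print(env.job_done())"
```

```text
the job is handed in; nothing more can be done
None
```

The blue flower plaque hangs between its two neighbours with its hook in the trim notch, flower side to the robot; I let go, the last picture showed all three hanging, and the job was handed in at about 15.5 s of the 72 s (no verdict was returned).

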